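# Peel the top tray off a stuck pile and hold it in the inspection light

## Task

Switch the inspection lamp on at its control box: press the large round power key at the left end, let it up, then press the full-brightness key at the right end, without pressing the key between them. Then take the top tray of the varnish-stuck pile by one corner and peel it: raise that corner a good finger's breadth first (about 2 cm), while the opposite corner still rests in the pile, then lift the tray off and leave the rest of the pile standing where it is. Finish while holding the tray in the gripper, still, level and open side up, with its centre in the middle of the lamp's beam, 20 cm straight out from the lit face; do not put it down or let go, and do not shift anything else on the table.

Things in the scene. Friction and masses are not known exactly. Their poses are not given: they have to be found in the camera images.
- key_power (a joint): travel of the power key: 0 = up, 0.006 m = fully down. A spring key: about 1.5 N starts it moving, 5 N puts it fully down, and it comes up again by itself
- key_power_top (a point): centre of the top of the power key: the large round white key, 32 mm across, at the left end of the lamp's control box (seen from the robot)
- key_dim (a joint): travel of the dim-light key (0 = up, 0.006 m = fully down): the square white key, 23 x 23 mm, in the middle of the box between the other two; it is not wanted
- key_full (a joint): travel of the full-brightness key: 0 = up, 0.006 m = fully down; the same spring as the power key
- key_full_top (a point): centre of the top of the full-brightness key: the square white key, 23 x 23 mm, at the right end of the box. The three keys stand in a row, 52 mm (power to dim) and 48 mm (dim to full) apart
- control: the lamp's control box, fixed to the table: a black box with a grey top, 85 x 165 mm, its top face 28 mm above the table, the key tops 38 mm. Origin at the centre of its underside; its y axis runs along the row of keys towards the power key, its x axis away from the robot
- lamp: the inspection lamp, fixed to the table on the robot's left: a flat dark foot 200 x 170 x 22 mm, 170 mm along the lamp's y from its origin, a column 400 mm tall, an arm, and a bar-shaped LED head 320 mm long and 50 mm high along the lamp's x axis, reaching out over the table. Origin on the table under the lit face's centre. It shines towards the lamp's own -y, 37 degrees below level
- lamp_bar (a point): centre of the lit white face of the LED bar, 340 mm above the table; the face looks along (0, -0.8, -0.6) in the lamp's frame
- lamp_spot (a point): the middle of the beam: a point in the air 200 mm straight out from the centre of the lit face, i.e. 160 mm along the lamp's -y and 120 mm lower, 220 mm above the table
- tray: the topmost tray of the pile: formed grey plastic, 220 (its x) x 160 (its y) x 42 mm high, about 130 g, open at the top, its four corners cut off at 45 degrees. A rolled rim 8 mm wide and 12 mm high runs round its top; below it the 2 mm walls step in 3 mm and slope inwards. Origin at the centre of its underside, z up, x away from the robot and y to the left at yaw 0
- tray_mid (a point): the tray's centre at half its height, 21 mm above its underside. Four stacking feet, 20 mm square and 17 mm high, stand on the floor of each tray, 60 mm along x and 40 mm along y from its centre, and carry the tray above
- tray_near_right (a point): middle of the tray's near-right cut corner, on the top of the rim: -87 mm along the tray's x, -57 mm along its y and 42 mm above its underside. The rim here runs straight for 57 mm at 45 degrees to the tray's sides; it is square to the direction (-0.71, -0.71) in the tray's x, y
- tray_near_left (a point): middle of the tray's near-left cut corner, on the top of the rim: -87 mm along the tray's x, +57 mm along its y and 42 mm above its underside. The rim here runs straight for 57 mm at 45 degrees to the tray's sides; it is square to the direction (-0.71, +0.71) in the tray's x, y
- tray_far_left (a point): middle of the tray's far-left cut corner, on the top of the rim: +87 mm along the tray's x, +57 mm along its y and 42 mm above its underside. The rim here runs straight for 57 mm at 45 degrees to the tray's sides; it is square to the direction (+0.71, +0.71) in the tray's x, y
- tray_far_right (a point): middle of the tray's far-right cut corner, on the top of the rim: +87 mm along the tray's x, -57 mm along its y and 42 mm above its underside. The rim here runs straight for 57 mm at 45 degrees to the tray's sides; it is square to the direction (+0.71, -0.71) in the tray's x, y
- pile: the five trays underneath, same shape and outline, stuck into one another as one loose piece of about 700 g, 110 mm tall; origin at the centre of its underside, axes as the tray's. The top tray sits nested in it, its underside 85 mm and its rim's top 127 mm above the table. The rim of the next tray begins 17 mm below the top of the top tray's rim: fingers that reach deeper outside grip both
- pile_top (a point): centre of the uppermost feet of the pile, 85 mm above the table, on which the top tray stands. Dried varnish in the four cut corners holds it: each corner drags with 1 to 2 N until it has been lifted about 8 mm, 5 to 6 N if all are pulled at once; lifted at one corner the tray tips about the two or three feet furthest from that corner
- cutouts: bystander: small stack of five plywood petal-shaped cut-outs, about 135 x 85 x 30 mm; origin at the centre of its underside
- glue: bystander: white glue bottle, 60 mm across, 170 mm tall; origin at the centre of its underside
- varnish: bystander: bare steel can, 90 mm across, 110 mm tall; origin at the centre of its underside
- jar: bystander: screw jar with a steel cap, 68 mm across, 85 mm tall; origin at the centre of its underside
- tape: bystander: roll of paper masking tape lying flat, 100 mm across, 25 mm high; origin at the centre of its underside
- sander: bystander: cork sanding block, 115 x 65 x 30 mm; origin at the centre of its underside
- brush: bystander: paint brush lying flat, 200 mm long; origin under its middle
Things that resemble listed ones, but are neither listed nor needed, are in the scene too. There is more than one size of the tray; the job needs the largest.

How it is judged:
By the outcome, as a careful person would: the job done as asked, in the order asked, and still so for the second after the job is handed in, while the arm keeps its last pose, push and grip.
It also fails if it takes over 58 s, if anything falls off the work surface, if the arm or the gripper's body presses on something with over 40 N, if the wrist force passes 120 N, or if a joint passes its speed limit or range.

## Robot

A 6-joint arm with a two-finger parallel gripper is mounted at the origin on the work surface. World frame = base frame: x ahead of the robot, y to its left, z up, the work surface at z = 0. Lengths are in m, angles in degrees, forces in N, time in s.
With the tool pointing down it reaches from about 0.325 to 0.775 m from the base axis. Payload 5.5 kg.
Tool frame: the origin (TCP) lies at the centre of the arm's flange, where the gripper is bolted on; the fingertips stand 182 mm ahead of it and the grasp point (between the pads) lies 163 mm ahead of it; z points along the fingers, y is the direction in which the jaws open and shut (so a half turn about z gives the same grasp; the last joint's range is limited). The gripper opens to 88 mm and grips with 3 to 60 N. Pads are 20 mm wide; open, the fingers measure 115 mm over their backs; the gripper's body (75 mm by 178 mm) begins 61 mm behind the grasp point.
Start: joints at [-68.623, 5.22, 70.514, -0, 104.267, -3.249], TCP at [0.25, -0.545, 0.405] pointing down, gripper open.
Joint ranges: [-164.24, 164.24], [-49.07, 125.15], [9.68, 141.18], [-86.29, 266.29], [3.28, 154.24], [-151.56, 151.56]. Speed limits (degrees/s): [147.25, 147.25, 172.46, 180, 180, 180].

## Interface

Orientations are given as [roll, pitch, yaw] about the fixed x, y, z axes, in that order (R = Rz(yaw) Ry(pitch) Rx(roll)).
In Python, from station import r gives the robot as it stands. The module is installed in compiled form; this text tells all that it offers. Calls block until the motion is done:
- r.reach(position, orientation): joint-space move of the TCP to a pose.
- r.servo_line(position, rotation=None, speed=0.15): straight line of the TCP; rotation=None keeps the orientation; speed is the mean speed in m/s.
- r.move_joints(angles): joint-space move.
- r.let_go() and r.grab(squeeze=None): open the fingers fully, or close them until they stop; squeeze is the grip in N (None keeps the last).
- r.wait(seconds).
- r.inverse_kinematics(position, orientation): joint angles nearest the present ones, or None.
- r.sense(): the state.
- r.snapshot(name): name is "side" or "top"; returns a dict with "frame" (420x560x3 uint8, red, green, blue), "fx", "fy", "cx", "cy" (pixels), "R" (3x3) and "t" (3): a world point X has camera coordinates R X + t. Camera axes: x right, y down, z forward; pixel columns grow to the right and rows downward; lengths in m; the calibration is good to about 2 mm. A picture is of the moment at which its call begins. There is no depth.
A pose or a line that the arm cannot do raises r.IKError and nothing moves.
- r.hand_in(): hands the job in, once; it reports no verdict.
The state is a dict: "clock": time; "joints": joint angles; "joint_vel": joint speeds; "joint_torque": joint torques, N m; "tcp_pos": TCP position; "orientation": TCP orientation; "contact_force": force on the tool from outside, world axes, zero at the start; "torque": the same for the moment, N m; "opening": finger opening in m.
Only numpy, scipy, OpenCV 4.12 (cv2) and the standard library are available. Lean on these libraries where they do the work, as an engineer would, in place of code of your own. Each camera call takes 0.05 s, during which the arm holds its last target. There are 200 camera calls.

## Working session

There is one attempt and no reset: what is moved stays moved. The work goes in short steps, each a Python script; the robot and the scene stay as the last script left them, time stands still between calls to the robot, and variables do not carry over. Pictures are saved under pics/ and viewed, about 8 in all and at most 12, crops included, and the job is handed in when it is done.

```bash
mkdir -p pics; cat > h.py <<'E'
import numpy as np, cv2, pickle
from station import r
def snap(name, fn):
    s=r.snapshot(name); pickle.dump(s,open(f'pics/{fn}.pkl','wb'))
    cv2.imwrite(f'pics/{fn}.png',cv2.resize(s['frame'][:,:,::-1],(800,600),interpolation=cv2.INTER_CUBIC)); return s
def load(fn): return pickle.load(open(f'pics/{fn}.pkl','rb'))
def proj(s,X):
    c=np.asarray(s['R'])@np.asarray(X,float)+np.asarray(s['t']); return np.array([s['fx']*c[0]/c[2]+s['cx'],s['fy']*c[1]/c[2]+s['cy']])
def atz(s,u,v,z):
    R=np.asarray(s['R']);C=-R.T@np.asarray(s['t']); d=R.T@np.array([(u-s['cx'])/s['fx'],(v-s['cy'])/s['fy'],1]); return C+d*(z-C[2])/d[2]
E
python3 - <<'E'
from h import *
for n in('top','side'):
    s=snap(n,n+'0'); print(n,s['fx'],s['cx'],s['cy'],-np.asarray(s['R']).T@np.asarray(s['t']),np.round(s['R'],3).tolist())
print(r.sense())
E
```

```text
top 395.06302316277146 278.8469504532178 207.60881351026765 [ 0.39252123 -0.01578005  1.17485793] [[0.006, -1.0, -0.007], [-0.984, -0.005, -0.178], [0.178, 0.008, -0.984]]
side 473.4099048943675 280.523262872353 216.62472643287768 [0.1797387  1.08659827 0.94215962] [[-0.941, -0.339, 0.017], [-0.198, 0.508, -0.839], [0.276, -0.792, -0.545]]
{'clock': 0.1, 'joints': array([-6.86246984e+01,  5.26019057e+00,  7.05744581e+01,  1.57092032e-04,
        1.04266444e+02, -3.24808806e+00]), 'joint_vel': array([-0.00819893, -0.13515711, -0.19219686, -0.06989953,  0.02491803,
       -0.02726947]), 'joint_torque': array([ 3.43701358e-03, -4.47855878e+01, -4.07571709e+01,  6.99767238e-02,
        2.84272071e-02, -9.64728065e-05]), 'tcp_pos': array([ 0.2500173 , -0.54549337,  0.40361022]), 'orientation': array([-1.79899078e+02, -5.87993158e-03,  2.46234231e+01]), 'contact_force': array([ 0.55213818, -0.60498729,  0.12298155]), 'torque': array([-0.04185079, -0.03589344, -0.00471165]), 'opening': 0.0878988304746168}
```

View pics/top0.png

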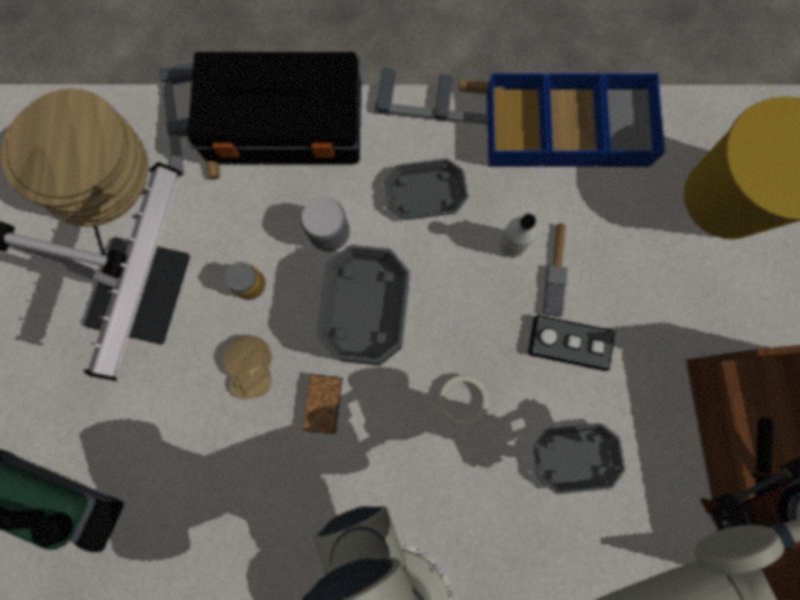

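View pics/side0.png

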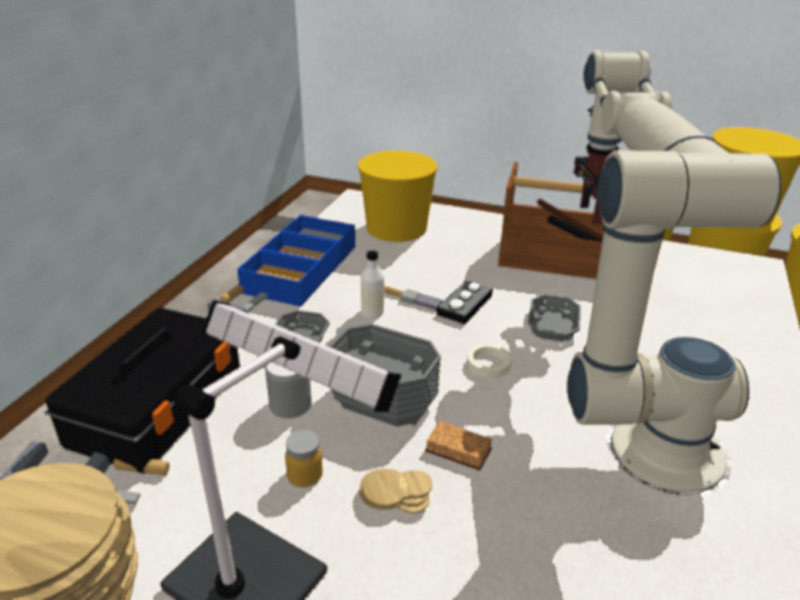

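The pictures show the control box in the top view at (572,342), in 800 px coordinates. There are three tray candidates: (365,303) is the tall, large one, while (426,190) and (578,458) are small single trays. The pile is therefore the one at (365,303). The lamp bar runs from (165,168) to (103,375). Next I'll confirm this in an enlarged crop.

```bash
python3 - <<'E'
from h import *
a=load('top0');b=load('side0')
def crop(s,x0,y0,w,h,k,step=10):
    c=cv2.resize(s['frame'][y0:y0+h,x0:x0+w,::-1],None,fx=k,fy=k,interpolation=cv2.INTER_CUBIC)
    for x in range(-(-x0//step)*step,x0+w,step):
        p=int((x-x0+.5)*k); cv2.line(c,(p,0),(p,6),(0,0,255),1); 
        if x%20==0: cv2.putText(c,str(x),(p-9,16),0,.35,(0,0,255),1)
    for y in range(-(-y0//step)*step,y0+h,step):
        p=int((y-y0+.5)*k); cv2.line(c,(0,p),(6,p),(0,0,255),1)
        if y%20==0: cv2.putText(c,str(y),(8,p+4),0,.35,(0,0,255),1)
    return c
M=np.zeros((600,800,3),np.uint8)
def put(c,x,y): 
    c=c[:600-y,:800-x]; M[y:y+c.shape[0],x:x+c.shape[1]]=c
put(crop(a,365,215,70,48,5),0,0)
put(crop(a,215,165,80,95,3.7),0,245)
put(crop(a,58,108,76,162,2.4),355,0)
put(crop(b,140,205,145,90,3),355,330)
put(crop(a,215,165,80,95,3),545,0)
cv2.imwrite('pics/m0.png',M)
E
```

```text
(no output)
```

View pics/m0.png

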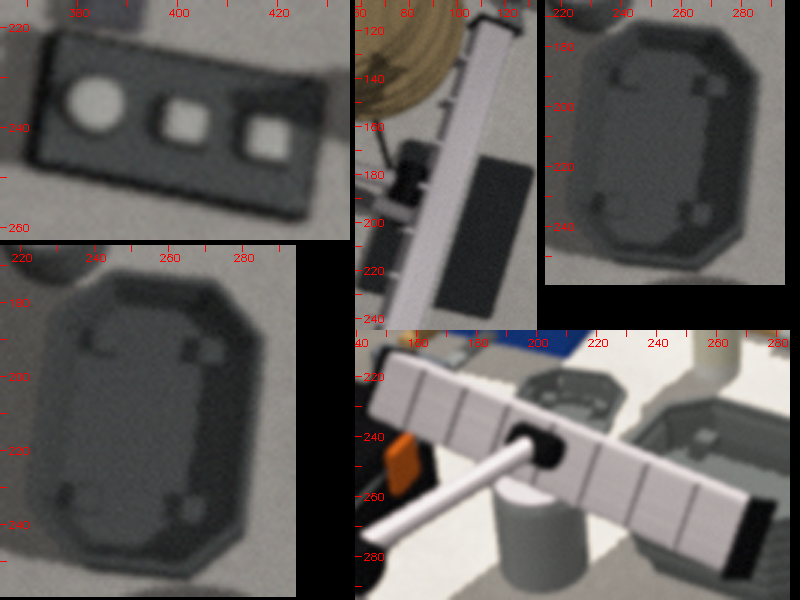

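```bash
cat > fit.py <<'E'
from h import *
from scipy.optimize import least_squares
def tf(p,P):
    c,s=np.cos(p[2]),np.sin(p[2]);P=np.asarray(P,float); return np.c_[p[0]+c*P[:,0]-s*P[:,1],p[1]+s*P[:,0]+c*P[:,1],P[:,2]]
def fit(obs,p0):
    f=lambda p:np.concatenate([(proj(s,tf(p,[P])[0])-uv) for s,P,uv in obs])
    q=least_squares(f,p0,loss='soft_l1'); return q.x,np.round(q.fun.reshape(-1,2),1)
a=load('top0');b=load('side0')
OCT=[(x,y,.125) for x,y in[(.11,.04),(.11,-.04),(.07,-.08),(-.07,-.08),(-.11,-.04),(-.11,.04),(-.07,.08),(.07,.08)]]
E
python3 - <<'E'
from fit import *
cv=lambda L,k,o,r0:[((x-o[0])/k+r0[0]-.5,(y-o[1])/k+r0[1]-.5) for x,y in L]
K=[(0,.052,.038),(0,0,.038),(0,-.048,.038)]
q,e=fit([(a,P,u) for P,u in zip(K,[(383.7,235.3),(401.7,238.9),(418.3,242.1)])],[.4,-.3,0]); print('dimkey',q[:2],np.degrees(q[2]),e.tolist()); kp=q
D=[(118,270),(216,279),(263,340),(244,527),(187,577),(90,565),(25,500),(47,320)]
q,e=fit([(a,P,u) for P,u in zip(OCT,cv(D,3.7,(0,245),(215,165)))],[.45,0,0]); print('pile',q[:2],np.degrees(q[2]),e.tolist()); pp=q
L=[(a,(.1,.085,.022),(131.7,178.3)),(a,(-.1,.085,.022),(113.75,240)),(a,(.1,.255,.022),(79.6,166.3)),(a,(-.1,.255,.022),(59.6,228.3)),
(a,(.16,-.015,.36),(127.2,120)),(a,(-.16,-.015,.36),(81.2,264.6)),(b,(.16,-.015,.36),(151.2,210.2)),(b,(-.16,-.015,.36),(279.8,261.8)),
(b,(.1,.255,.022),(115.3,409.3)),(b,(.1,.085,.022),(166.4,361.7)),(b,(-.1,.085,.022),(228,397.4))]
q,e=fit(L,[.45,.4,-.3]); print('lamp',q[:2],np.degrees(q[2]),e.tolist()); lp=q
print('spot',tf(lp,[(0,-.16,.22)]))
np.savez('poses.npz',k=kp,p=pp,l=lp)
M=[]
for s,rg,k in((a,(50,90,390,190),2.05),(b,(100,180,260,240),1.5)):
    K2=4;I=cv2.resize(s['frame'][:,:,::-1],None,fx=K2,fy=K2,interpolation=cv2.INTER_CUBIC)
    def pl(pts,col,cl=True): cv2.polylines(I,[np.int32((np.array([proj(s,X) for X in pts])+.5)*K2)],cl,col,1,cv2.LINE_AA)
    pl(tf(pp,OCT),(0,255,0)); pl(tf(pp,[(x*1.,y*1.,.0) for x,y,z in [(.07,.05,0),(.07,-.05,0),(-.07,-.05,0),(-.07,.05,0)]]),(255,255,0)) if 0 else None
    t=np.linspace(0,6.28,30);pl(tf(kp,[(.016*np.cos(i),.052+.016*np.sin(i),.038) for i in t]),(0,0,255))
    for y in(0,-.048):pl(tf(kp,[(.0115*i,y+.0115*j,.038) for i,j in((1,1),(1,-1),(-1,-1),(-1,1))]),(0,0,255))
    pl(tf(kp,[(.0425*i,.002+.0825*j,.028) for i,j in((1,1),(1,-1),(-1,-1),(-1,1))]),(0,0,255))
    pl(tf(lp,[(.1*i,.17+.085*j,.022) for i,j in((1,1),(1,-1),(-1,-1),(-1,1))]),(255,0,255))
    pl(tf(lp,[(.16*i,-.015*j,.34+.02*j) for i,j in((1,1),(1,-1),(-1,-1),(-1,1))]),(255,0,255))
    x,y,w,h=rg;M.append(cv2.resize(I[y*K2:(y+h)*K2,x*K2:(x+w)*K2],None,fx=k/K2,fy=k/K2,interpolation=cv2.INTER_AREA))
    cv2.imwrite(f'pics/full{len(M)}.png',I)
I1=cv2.imread('pics/full1.png');I2=cv2.imread('pics/full2.png')
g=lambda I,x,y,w,h,W,H:cv2.resize(I[y*4:(y+h)*4,x*4:(x+w)*4],(W,H),interpolation=cv2.INTER_AREA)
top=np.hstack([g(I1,50,100,100,175,171,300),g(I1,210,160,90,105,257,300),g(I1,362,212,75,60,372,300)])
bot=np.hstack([g(I2,100,195,200,225,267,300),g(I2,220,215,100,90,333,300),g(I2,300,190,50,75,200,300)])
cv2.imwrite('pics/m1.png',np.vstack([top,bot]))
E
```

```text
dimkey [ 0.5080846  -0.36034033] -10.965851724271905 [[0.0, 0.0], [-0.0, -0.0], [-0.0, 0.0]]
pile [0.56979157 0.0592198 ] -5.300908472504407 [[-2.3, -0.0], [0.2, 0.3], [0.6, -0.7], [0.8, -0.1], [-0.4, -0.0], [-4.2, 0.2], [0.3, 1.3], [0.7, -0.8]]
lamp [0.57913552 0.37549322] -11.929323064840293 [[0.1, -2.1], [-0.9, 0.9], [-1.6, -1.6], [-2.0, 0.4], [-1.6, 0.1], [0.7, -0.4], [8.9, 3.5], [0.6, 0.1], [-3.7, -1.5], [-0.3, -5.8], [4.0, -3.8]]
spot [[0.54606273 0.21894868 0.22      ]]
```

View pics/m1.png

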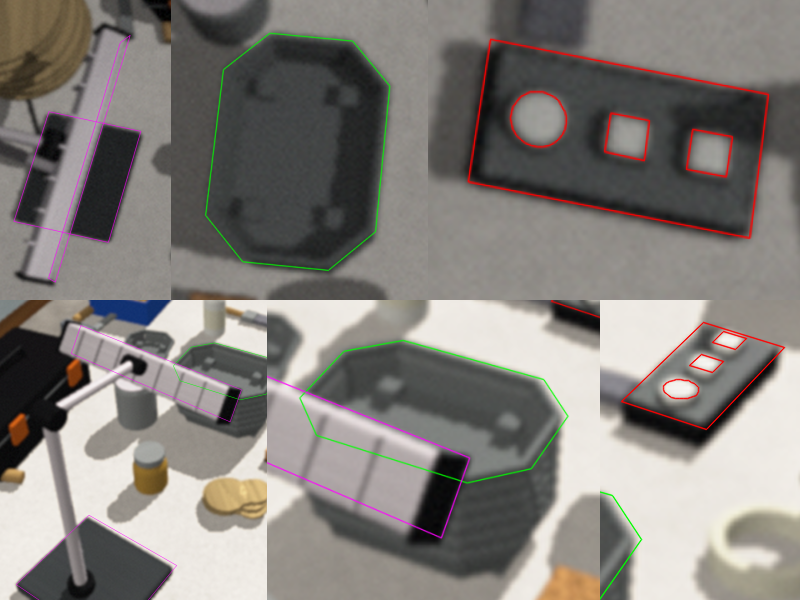

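Overlay: the keys and tray rim fit within 1–2 px. The lamp is less consistent in the side view, where the foot is off by about 4 px. I'll look at the lamp once more, enlarged.

```bash
python3 - <<'E'
from h import *
a=load('top0');b=load('side0')
def crop(s,x0,y0,w,h,k,step=10):
    c=cv2.resize(s['frame'][y0:y0+h,x0:x0+w,::-1],None,fx=k,fy=k,interpolation=cv2.INTER_CUBIC)
    c=cv2.convertScaleAbs(c,alpha=1.5,beta=0)
    for x in range(-(-x0//step)*step,x0+w,step):
        p=int((x-x0+.5)*k); cv2.line(c,(p,0),(p,h*9),(0,0,255) if x%50==0 else (0,160,160),1)
    for y in range(-(-y0//step)*step,y0+h,step):
        p=int((y-y0+.5)*k); cv2.line(c,(0,p),(900,p),(0,0,255) if y%50==0 else (0,160,160),1)
    return c[:600]
A=crop(a,52,105,85,166,3.6); B=crop(b,110,200,185,110,2.65); C=crop(b,110,350,125,70,3.9)
M=np.zeros((600,800,3),np.uint8); M[:A.shape[0],:A.shape[1]]=A
B=B[:300,:490];C=C[:298,:490];M[:B.shape[0],310:310+B.shape[1]]=B; M[302:302+C.shape[0],310:310+C.shape[1]]=C
cv2.imwrite('pics/m2.png',M)
E
```

```text
(no output)
```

View pics/m2.png

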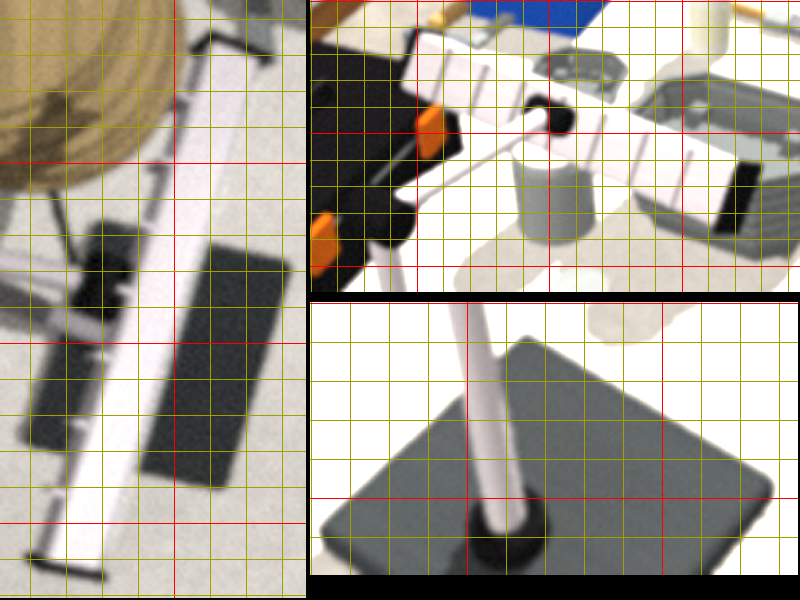

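```bash
python3 - <<'E'
from fit import *
T=lambda u,v:(u/3.6+51.5,v/3.6+104.5); B=lambda u,v:((u-310)/2.65+109.5,v/2.65+199.5); C=lambda u,v:((u-310)/3.9+109.5,(v-302)/3.9+349.5)
F=[(a,(.1,.085,0),T(291,262)),(a,(-.1,.085,0),T(220,490)),(a,(.1,.255,.022),T(93,218)),(a,(-.1,.255,.022),T(20,440))]
G=[(b,(.1,.085,.022),C(528,336)),(b,(-.1,.085,.022),C(773,488)),(b,(.1,.255,.022),C(320,532))]
H=[(a,(.16,-.015,.36),T(262,60)),(a,(-.16,-.015,.36),T(104,574))]
J=[(b,(-.16,-.015,.36),B(762,165)),(b,(-.16,.015,.32),B(742,235))]
for n,L in(('footT',F),('footS',G),('barT',H),('barTS',H+J),('foot',F+G),('all',F+G+H+J)):
    q,e=fit(L,[.57,.37,-.2]); print(n,np.round(q[:2],4),np.degrees(q[2]).round(1),tf(q,[(0,-.16,.22)]).round(3),e.tolist())
z=dict(np.load('poses.npz'));z['l']=q
# pile fit w/o two bad corners
D=[(118,270),(216,279),(263,340),(244,527),(187,577),(90,565),(25,500),(47,320)]
O=[(a,P,((x)/3.7+214.5,(y-245)/3.7+164.5)) for P,(x,y) in zip(OCT,D)]
E=[(OCT[6],0)]
print(z['p'])
np.savez('poses.npz',**z)
# reach test
k,p=z['k'],z['p']
P=tf(k,[(0,.052,.038),(0,-.048,.038)]);C4=tf(p,[(-.087,-.057,.127),(-.087,.057,.127),(.087,.057,.127),(.087,-.057,.127)]);print(P,C4,sep='\n')
E
```

```text
footT [0.58   0.3816] -12.7 [[0.545 0.226 0.22 ]] [[0.7, 0.2], [1.0, 0.2], [-0.5, -1.6], [-1.5, 0.4]]
footS [0.5762 0.3834] -13.6 [[0.539 0.228 0.22 ]] [[0.1, -0.7], [1.9, 0.1], [-2.8, 0.2]]
barT [0.5785 0.3785] -12.1 [[0.545 0.222 0.22 ]] [[0.1, -0.7], [-0.1, 0.6]]
barTS [0.578  0.3784] -12.0 [[0.545 0.222 0.22 ]] [[0.0, -0.6], [0.0, 0.9], [0.3, 1.2], [-0.6, -1.2]]
foot [0.5776 0.3827] -13.3 [[0.541 0.227 0.22 ]] [[0.7, 0.8], [0.4, 0.7], [-0.4, -1.6], [-2.0, 0.3], [-0.3, -0.9], [1.7, -0.4], [-3.0, 0.1]]
all [0.5784 0.3795] -12.3 [[0.544 0.223 0.22 ]] [[1.1, 0.8], [1.8, 1.0], [-0.3, -0.6], [-0.8, 1.6], [0.1, -1.3], [2.9, -1.9], [-1.6, 0.3], [-0.0, -0.6], [-1.0, 0.6], [-0.3, 1.7], [-1.3, -0.7]]
[ 0.56979157  0.0592198  -0.09251831]
[[ 0.51797625 -0.30928981  0.038     ]
 [ 0.49895386 -0.40746389  0.038     ]]
[[ 0.47789762  0.01050119  0.127     ]
 [ 0.48842967  0.12401364  0.127     ]
 [ 0.66168551  0.10793841  0.127     ]
 [ 0.65115346 -0.00557404  0.127     ]]
```

```bash
cat >> h.py <<'E'
def press(P,yaw,ztop=.038):
    o=[180,0,yaw]; L=.182
    r.servo_line([P[0],P[1],ztop+L+.006],o,speed=.12); f0=r.sense()['contact_force'].copy(); out=[]
    for dz in(-.002,-.0045,-.0065,-.008,-.0095,-.011):
        r.servo_line([P[0],P[1],ztop+L+dz],speed=.03); s=r.sense(); d=s['contact_force']-f0
        out.append((round(s['tcp_pos'][2]-L,4),d.round(1).tolist()))
        if d[2]>8: break
    r.wait(.2); print(out)
    r.servo_line([P[0],P[1],ztop+L+.03],speed=.1); r.wait(.1); print(r.sense()['clock'])
E
python3 - <<'E'
from fit import *
k=np.load('poses.npz')['k'];P=tf(k,[(0,.052,.038),(0,-.048,.038)])
yaw=np.degrees(k[2])+90
r.grab(10); print(r.sense()['opening'])
r.reach([P[0][0],P[0][1],.26],[180,0,yaw]); print(r.sense()['clock'])
press(P[0],yaw)
s=snap('top','top1');b2=snap('side','side1')
I=cv2.resize(s['frame'][200:275,340:440,::-1],(400,300));J=cv2.resize(b2['frame'][180:255,280:380,::-1],(400,300))
cv2.imwrite('pics/m3.png',np.hstack([I,J]))
E
```

```text
0.0003539620805848274
2.875
[(np.float64(0.0368), [1.3, -0.3, 1.5]), (np.float64(0.0341), [1.7, -1.8, 2.7]), (np.float64(0.0324), [0.2, -1.8, 4.4]), (np.float64(0.0322), [-1.5, 0.1, 11.3])]
5.3083
```

View pics/m3.png

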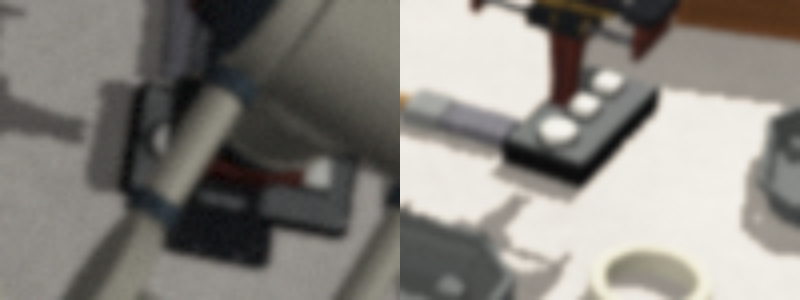

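The power key went fully down: force jumped to 11 N with the tips at 32 mm, which is the 6 mm stop. It is up again in the side view at (558,128). Next is the full-brightness key, then a light grip test at the tray's near-right corner.

```bash
python3 - <<'E'
from fit import *
z=np.load('poses.npz');k=z['k'];P=tf(k,[(0,-.048,.038)])[0];yaw=np.degrees(k[2])+90
q=r.sense()['tcp_pos']; r.servo_line([P[0],P[1],.25],speed=.15)
press(P,yaw)
r.servo_line([P[0],P[1],.36],speed=.25)
r.let_go()
p=z['p'];C=tf(p,[(-.087,-.057,.127)])[0];ty=np.degrees(p[2])+135
r.reach([C[0],C[1],.36],[180,0,ty]); 
s=snap('top','top2');b2=snap('side','side2')
r.servo_line([C[0],C[1],.33],speed=.15); print(r.sense()['tcp_pos'],C,r.sense()['clock'],r.sense()['contact_force'])
s=snap('top','top3');b2=snap('side','side3')
I=cv2.resize(s['frame'][130:280,200:340,::-1],(400,430));J=cv2.resize(b2['frame'][150:300,200:340,::-1],(400,430),interpolation=cv2.INTER_CUBIC)
cv2.imwrite('pics/m4.png',np.hstack([I,J]))
E
```

```text
[(np.float64(0.0368), [2.6, -0.5, 2.2]), (np.float64(0.0341), [1.2, -1.5, 3.8]), (np.float64(0.0324), [1.1, -0.6, 6.0]), (np.float64(0.0322), [-1.3, 1.6, 10.6])]
8.575
[0.47784583 0.01010257 0.32927068] [0.47789762 0.01050119 0.127     ] 12.5333 [-0.41767166  0.2686462   0.06728824]
```

View pics/m4.png

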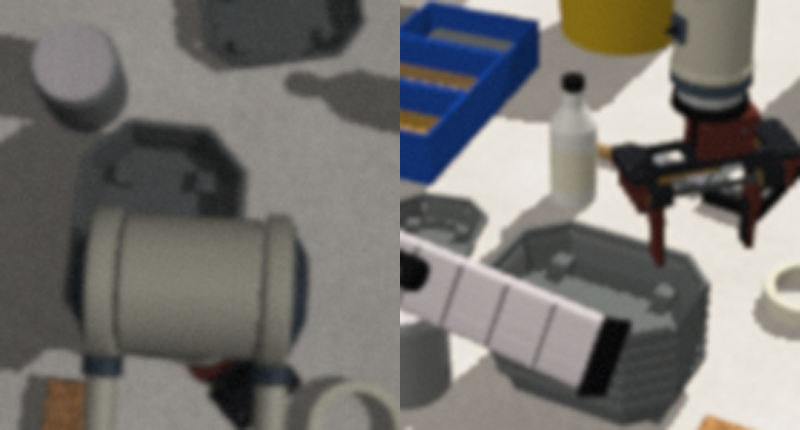

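The full key also bottomed out (10.6 N). The side view shows the fingers straddling the near-right cut corner, with tips at (657,262) and (748,245). Next I descend and do a 3 N centring grip.

```bash
python3 - <<'E'
from fit import *
z=np.load('poses.npz');p=z['p'];C=tf(p,[(-.087,-.057,.127)])[0]
d=np.array([np.cos(p[2]+np.pi*1.25),np.sin(p[2]+np.pi*1.25)])
f0=r.sense()['contact_force'].copy()
r.servo_line([C[0],C[1],.127-.0125+.182],speed=.08)
s=r.sense();print('down',s['tcp_pos'],(s['contact_force']-f0).round(1))
r.grab(3); r.wait(.2); s=r.sense()
f=s['contact_force']-f0; print('grip',s['opening'],f.round(2),'along outward',f[:2]@d,'disp',(s['tcp_pos'][:2]-C[:2])@d,s['torque'].round(2),s['clock'])
E
```

```text
down [0.47780094 0.01052239 0.29606078] [ 0.6 -0.6 -0.6]
grip 0.008011283366785513 [ 4.22  0.41 -1.83] along outward -3.5056653002625247 disp -0.000143518993618005 [ 0.28 -0.76 -0.06] 14.5917
```

```bash
python3 - <<'E'
from fit import *
z=np.load('poses.npz');p=z['p'];C=tf(p,[(-.087,-.057,.127)])[0]
d=np.array([np.cos(p[2]+np.pi*1.25),np.sin(p[2]+np.pi*1.25)])
b0=np.array([-.42,.27,.07])
for i in range(1,6):
    q=C[:2]-d*.0007*i
    r.servo_line([q[0],q[1],.2965],speed=.02); r.wait(.1); s=r.sense(); f=s['contact_force']-b0
    print(i,s['opening'].round(5),f.round(2),(f[:2]@d).round(2),s['torque'].round(2),((s['tcp_pos'][:2]-C[:2])@d).round(5),s['clock'])
    if f[:2]@d>-.7: break
snap('side','side4'); snap('top','top4')
A,B=load('side3')['frame'].astype(int),load('side4')['frame'].astype(int)
I=cv2.resize(np.hstack([load('side3')['frame'][190:310,220:340],load('side4')['frame'][190:310,220:340]])[:,:,::-1],(800,400),interpolation=cv2.INTER_CUBIC);cv2.imwrite('pics/m5.png',I)
E
```

```text
Traceback (most recent call last):
AttributeError: 'float' object has no attribute 'round'
```

```bash
python3 - <<'E'
from fit import *
z=np.load('poses.npz');p=z['p'];C=tf(p,[(-.087,-.057,.127)])[0]
d=np.array([np.cos(p[2]+np.pi*1.25),np.sin(p[2]+np.pi*1.25)])
b0=np.array([-.42,.27,.07])
for i in range(1,6):
    q=C[:2]-d*.0007*i
    if i>1: r.servo_line([q[0],q[1],.2965],speed=.02); r.wait(.1)
    s=r.sense(); f=s['contact_force']-b0
    print(i,round(s['opening'],5),f.round(2),float(f[:2]@d),s['torque'].round(2),float((s['tcp_pos'][:2]-C[:2])@d),s['clock'])
    if f[:2]@d>-.7: break
snap('side','side4'); snap('top','top4')
I=cv2.resize(np.hstack([load('side3')['frame'][190:310,220:340],load('side4')['frame'][190:310,220:340]])[:,:,::-1],(800,400),interpolation=cv2.INTER_CUBIC);cv2.imwrite('pics/m5.png',I)
E
```

```text
1 0.00814 [ 0.42 -0.38  0.22] -0.08025506162572218 [-0.09 -0.2  -0.05] -0.000485111434544732 14.9417
```

View pics/m5.png

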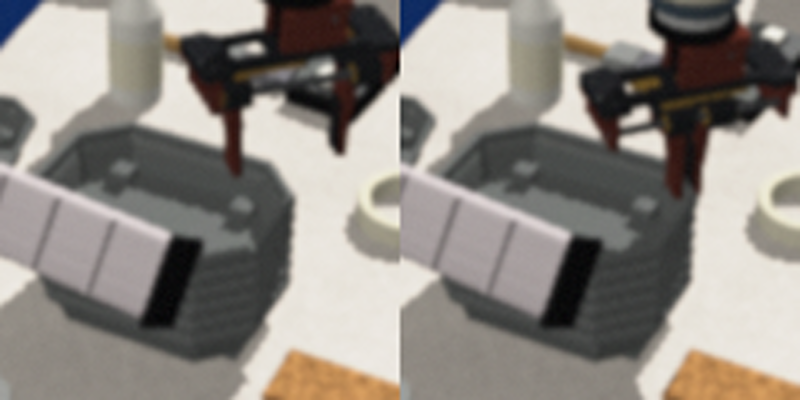

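Force is now about 0, the opening is 8.0 mm (one rim), and the side view shows the pile unmoved. Next I grip firmly and peel about the far-left foot.

```bash
python3 - <<'E'
from fit import *
from scipy.spatial.transform import Rotation as Ro
z=np.load('poses.npz');p=z['p'];C=tf(p,[(-.087,-.057,.127)])[0];ty=np.degrees(p[2])+135
d=np.array([np.cos(p[2]+np.pi*1.25),np.sin(p[2]+np.pi*1.25),0])
T0=np.array([*(C[:2]-d[:2]*.0007),.2965]);R0=Ro.from_euler('xyz',[180,0,ty],degrees=True)
piv=tf(p,[(.065,.045,.085)])[0];ax=np.cross(d,[0,0,1])
np.savez('peel.npz',T0=T0,piv=piv,ax=ax)
r.grab(45); s=r.sense();print(s['opening'],s['contact_force'].round(1),s['clock'])
for t in(2,4,6,8,8.3):
    Q=Ro.from_rotvec(np.radians(t)*ax)
    r.servo_line(piv+Q.apply(T0-piv),(Q*R0).as_euler('xyz',degrees=True),speed=.05)
    s=r.sense(); print(t,s['contact_force'].round(1),s['torque'].round(2),round(s['opening'],5),s['tcp_pos'].round(4),s['clock'])
snap('side','side5');snap('top','top5')
I=cv2.resize(np.hstack([load('side5')['frame'][190:310,220:340],load('top5')['frame'][150:270,205:325]])[:,:,::-1],(800,400),interpolation=cv2.INTER_CUBIC);cv2.imwrite('pics/m6.png',I)
E
```

```text
0.007683635012607718 [-1.2 -0.6  0.3] 15.2583
2 [-0.3 -0.1  0.6] [-0.13  0.01 -0.18] 0.00717 [0.4844 0.0159 0.3029] 15.6
4 [-2.  -2.3  0.9] [-0.37  0.28 -0.13] 0.00745 [0.4902 0.0206 0.3087] 15.9417
6 [-2.9 -0.7  2.1] [-0.04  0.37 -0.17] 0.00779 [0.4962 0.0259 0.3142] 16.2833
8 [-4.2 -1.7  2. ] [-0.38  0.51 -0.11] 0.00782 [0.5023 0.0308 0.3192] 16.625
8.3 [-5.1 -1.8  1.3] [-0.37  0.55 -0.05] 0.0079 [0.5032 0.0315 0.32  ] 16.875
```

View pics/m6.png

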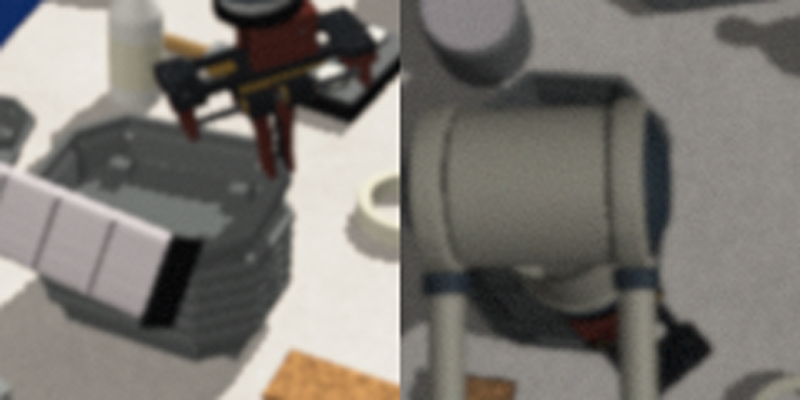

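The corner is up about 24 mm and the pile hasn't moved in the side view. I'll lift it off and relieve the small sideways load.

```bash
python3 - <<'E'
from h import *
T=r.sense()['tcp_pos'].copy(); 
for dx,dz,v in((-.0015,.004,.03),(-.003,.012,.03),(-.003,.03,.06),(-.003,.1,.12)):
    r.servo_line([T[0]+dx,T[1]+dx*.4,T[2]+dz],speed=v); s=r.sense(); print(dz,s['contact_force'].round(1),s['torque'].round(2),round(s['opening'],5),s['clock'])
r.wait(.2)
snap('side','side6');snap('top','top6')
I=cv2.resize(np.hstack([load('side6')['frame'][150:330,200:380],load('top6')['frame'][130:310,180:360]])[:,:,::-1],(800,400),interpolation=cv2.INTER_CUBIC);cv2.imwrite('pics/m7.png',I)
E
```

```text
0.004 [-1.4 -0.5 -0.8] [-0.12 -0.08  0.03] 0.00785 17.2667
0.012 [-0.   0.4 -2. ] [-0.02 -0.04  0.04] 0.00772 17.6917
0.03 [ 1.3 -0.3 -2. ] [-0.   -0.08  0.03] 0.00755 18.1417
0.1 [ 0.1  0.3 -1.5] [-0.04 -0.08  0.04] 0.00777 18.875
```

View pics/m7.png

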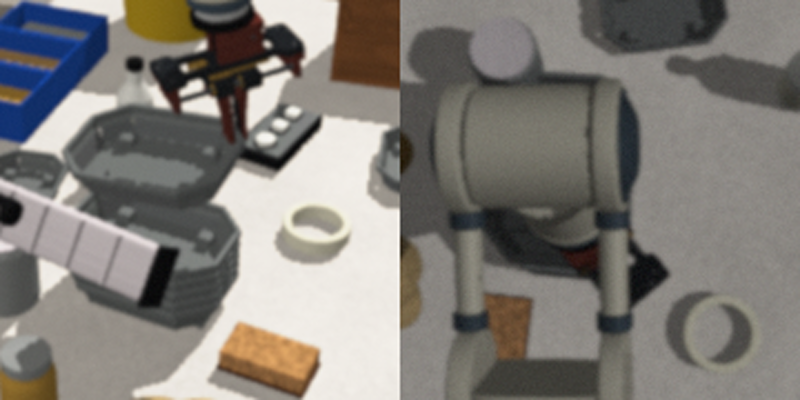

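The tray is free and held, and the pile, tape and sander are unmoved. Next I bring it level into the beam.

```bash
cat > chk.py <<'E'
from fit import *
import sys
n=sys.argv[1]
a=snap('top','top'+n);b=snap('side','side'+n)
z=np.load('poses.npz');X=r.sense()['tcp_pos']
spot=tf(z['l'],[(0,-.16,.22)])[0]
M=[]
for s,(x,y,w,h) in((a,(90,110,190,190)),(b,(140,120,190,190))):
    K=4;I=cv2.resize(s['frame'][:,:,::-1],None,fx=K,fy=K,interpolation=cv2.INTER_CUBIC)
    def pl(pts,c): cv2.polylines(I,[np.int32((np.array([proj(s,q) for q in pts])+.5)*K)],True,c,1,cv2.LINE_AA)
    pl(tf((spot[0],spot[1],z['p'][2]),[(u,v,.239) for u,v,_ in OCT]),(0,255,0)); pl(tf(z['p'],[(u,v,.108) for u,v,_ in OCT]),(0,255,255))
    pl(tf((spot[0],spot[1],z['p'][2]),[(.06*i,.04*j,.218) for i,j in((1,1),(1,-1),(-1,-1),(-1,1))]),(0,255,0))
    M.append(cv2.resize(I[y*K:(y+h)*K,x*K:(x+w)*K],(400,400),interpolation=cv2.INTER_AREA))
cv2.imwrite(f'pics/c{n}.png',np.hstack(M))
E
python3 - <<'E'
from fit import *
z=np.load('poses.npz');p=z['p'];T0=np.load('peel.npz')['T0'];ty=np.degrees(p[2])+135
spot=tf(z['l'],[(0,-.16,.22)])[0]
T=spot+T0-np.array([p[0],p[1],.106]); T[2]+=.0005; print(T)
c=r.sense()['tcp_pos']
r.servo_line(T,[180,0,ty],speed=.1); r.wait(.3)
s=r.sense();print(s['tcp_pos'],s['orientation'],s['opening'],s['contact_force'].round(1),s['torque'].round(2),s['clock'])
E
python3 chk.py 7
```

```text
[0.45290868 0.1749059  0.411     ]
[0.45299603 0.17473132 0.41102111] [-1.79998713e+02  2.20091300e-03  1.29678113e+02] 0.008210649689293427 [-0.9 -0.1 -1.4] [-0.05 -0.01  0.  ] 21.15
```

View pics/c7.png

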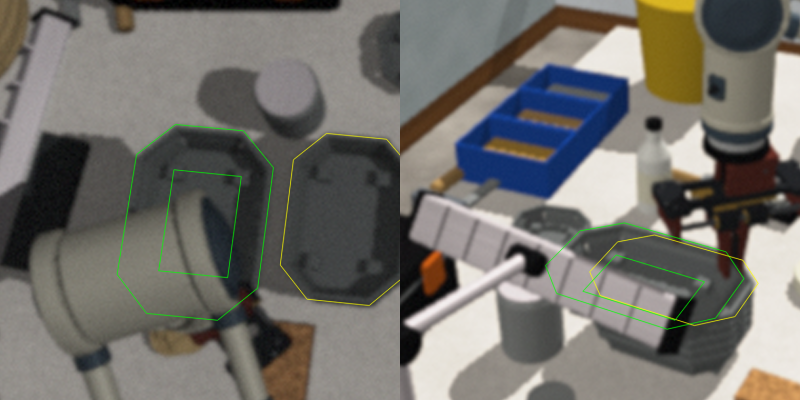

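```bash
python3 - <<'E'
from fit import *
z=np.load('poses.npz');p=z['p'];spot=tf(z['l'],[(0,-.16,.22)])[0]
q=(spot[0],spot[1],p[2]); dz=.114
rows=[]
for n,(x,y,w,h) in(('top',(142,163,84,60)),('side',(206,217,105,75))):
    s0=load(n+'0'); cur=np.mean([r.snapshot(n)['frame'].astype(float) for _ in range(8)],0).astype(np.uint8); s=load(n+'7')
    A=np.float32([proj(s0,X) for X in tf(p,OCT)]);B=np.float32([proj(s,X) for X in tf(q,[(u,v,c+dz) for u,v,c in OCT])])
    H,_=cv2.findHomography(A,B); W=cv2.warpPerspective(s0['frame'],H,(560,420),flags=cv2.INTER_CUBIC)
    m=np.zeros((420,560),np.uint8); P=lambda L:np.int32([proj(s,X) for X in tf(q,L)])
    if n=='top': cv2.fillPoly(m,[P([(.12,.09,.239),(.12,-.09,.239),(.045,-.09,.239),(.045,.09,.239)])],255)
    else: cv2.fillPoly(m,[P([(.116,.03,.245),(.116,-.086,.245),(-.03,-.086,.245),(-.03,-.06,.2),(.09,-.06,.2),(.1,.03,.2)])],255)
    g=lambda I:cv2.GaussianBlur(cv2.cvtColor(I,cv2.COLOR_RGB2GRAY),(0,0),.8).astype(np.float32)
    for mode,M0 in((cv2.MOTION_TRANSLATION,'t'),(cv2.MOTION_EUCLIDEAN,'e')):
        try:
            cc,M=cv2.findTransformECC(g(W),g(cur),np.eye(2,3,dtype=np.float32),mode,(3,200,1e-6),m,1); c0=np.mean(P([(.08,0,.239)]),0); print(n,M0,round(cc,3),(M@[*c0,1]-c0).round(2),np.degrees(M[1,0]).round(2))
        except cv2.error as e: print(n,'ecc fail')
    out=[]
    for I in(W,cur):
        K=4;J=cv2.convertScaleAbs(cv2.resize(I[:,:,::-1],None,fx=K,fy=K,interpolation=cv2.INTER_CUBIC),alpha=1.6)
        for X in tf(q,[(u,v,c+dz) for u,v,c in OCT]): cv2.circle(J,tuple(int(t) for t in (proj(s,X)+.5)*K),3,(0,255,0),1)
        out.append(cv2.resize(J[y*K:(y+h)*K,x*K:(x+w)*K],(400,int(400*h/w))))
    rows.append(np.hstack(out))
M=np.vstack(rows)[:600]; cv2.imwrite('pics/m9.png',M); s=r.sense();print(s['clock'],s['tcp_pos'],s['opening'])
E
```

```text
top t 0.432 [-0.38  1.38] 0.0
top e 0.734 [-12.83   5.41] -33.39
side t 0.621 [11.48  2.83] 0.0
side e 0.684 [13.47  0.  ] 10.17
22.05 [0.45292167 0.17492594 0.41098069] 0.007753381445494599
```

View pics/m9.png

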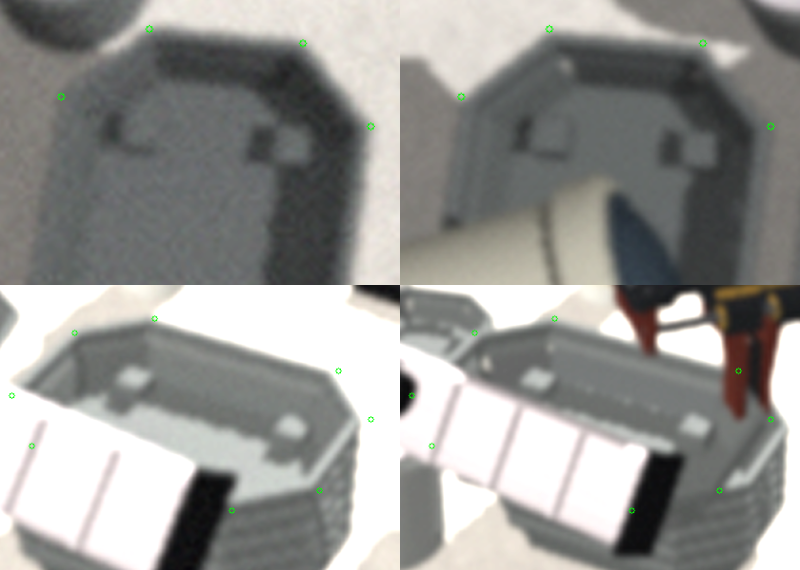

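The last picture compares the tray's pose in the pile (left) with its pose in the gripper (right). Feet and rim corners match within 1–2 px in both views, so the tray hasn't slipped or tilted. The rim reads about 1 px (2–3 mm) left of the marks in the top view, so I'll trim that and hand in.

```bash
python3 - <<'E'
from h import *
r.servo_line([.4529,.1729,.4112],speed=.02); r.wait(.8); s=r.sense()
print(s['tcp_pos'],s['orientation'],s['opening'],s['contact_force'].round(1),abs(s['joint_vel']).max(),s['clock'])
r.hand_in()
E
```

```text
[0.45289461 0.17291208 0.41119512] [-1.79999322e+02  1.47553935e-03  1.29698974e+02] 0.007565608768736881 [-0.1  0.3 -0.7] 0.11546430922691957 23.1
the job is handed in; nothing more can be done
```

The lamp keys are pressed, the tray is peeled off the pile and held in the beam, and I handed the job in at 23.1 s; no verdict comes back.

- **Keys:** I pressed the power key to its stop (about 11 N), and a picture showed it up again. I then pressed the full-brightness key to its stop (10.6 N). The 20 mm wide fingertips stayed clear of the dim key. I had no direct reading that the lamp is lit, because neither camera sees the lit face.
- **Peel:** I gripped the near-right corner with the jaws 8 mm apart, which is one rim only. I raised that corner about 24 mm by tilting the tray about its far-left foot, then lifted it off. The pile, tape and sander showed no visible movement in the pictures. Side load reached about 5 N at the end of the tilt and went away as the tray came up.
- **Final hold:** The tray is level and open side up, with its centre at about (0.544, 0.223, 0.22). The arm is still and the jaws are 7.6 mm apart. Feet and rim matched the expected pose within 1–2 px in both views.

**Disagreements:**
- The automatic image alignment did not converge, so the final pose check is by eye.
- Estimates of the lamp's position from its foot and from its bar differed by about 5 mm.
- The tray's rim sat 2–3 mm left of my estimate in the top view, so I shifted it 2 mm right before handing in and took no picture afterwards.

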